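Dust gate to the third click

TASK

The dust-extraction gate on the bench was left part open. Gently push its orange lever with the fingertips all the way to the red shut end, then push it back the other way, open, counting clicks from the shut stop, and leave it resting in the third click without ever running past it to the fourth. Do not shift the glue bottle, jar, screwdriver or tape measure standing around it.

Things in the scene. Friction and masses are not known exactly. Their poses are not given: they have to be found in the camera images.
- gate: Fixed sheet-metal gate housing on the bench, a box 130 (its x) x 260 (its y) x 90 mm high; origin at the centre of its underside, z up. Its front (-x) has a black barred intake; behind (+x) an 80 mm grey duct at mid height runs to 200 mm from the origin, then down. The lever travels along y over a black slot in the top at x = 0. Does not move, but its place and yaw differ each time.
- red_end (a point): Centre of the top of a red block (50 x 14 x 3 mm) on the housing top that marks the shut end of the slot, at y = -78 mm, 93 mm above the bench. Open is the other way, the housing's +y. A white strip beside the slot (x = +45 mm) has six black ticks 16 mm apart, one per notch, the first level with the lever's centre when shut.
- gate_slide (a joint): Lever travel along the housing's +y, m. 0: shut, hard stop (lever centre at housing y = -40 mm); 0.080: open stop. Sprung notches every 16 mm: 0, first click 0.016, second 0.032, third 0.048, fourth 0.064, fifth 0.080. About 5 N pushes it out of a notch; 8 to 11 mm on, past a ridge, it snaps ahead into the next notch by itself and stays. Starts between 0.012 and 0.036.
- lever_top (a point): Centre of the top face of the lever's orange push paddle, 146 mm above the bench, at housing x = 0; axes parallel to the housing's. The paddle is an upright block 44 mm (x, across the travel) x 14 mm (y, along it) x 36 mm high, its underside 20 mm above the housing top, carried by a steel stem (14 x 10 mm). Either flat 44 x 36 mm face can be pushed.
- glue: Yellow glue bottle with an orange cap, 60 mm diameter, 170 mm high, standing on the bench just past the open (+y) end of the housing; origin at the centre of its underside. To be left alone.
- jar: Small lidded jar, 68 mm diameter, 85 mm high, standing in front of the housing (robot side); origin at the centre of its underside. To be left alone.
- screwdriver: Red-handled screwdriver, about 200 mm long, lying on the bench in front of the housing; origin near its middle at the underside, its x along the shaft. To be left alone.
- tape: Yellow and black tape measure, 40 x 70 x 62 mm high, standing on the bench just past the shut (-y) end of the housing; origin at the centre of its underside. To be left alone.

How it is judged:
On the way, in this order (a step that is already met when the one before it is completed fails the run):
1. the lever is pushed home to the shut stop (value of joint gate_slide below 0.004 m), for 0.1 s.
2. the lever is pushed open into the third click (value of joint gate_slide between 0.0435 and 0.0525 m), for 0.2 s.
At the end, for the whole second after the job is handed in: The lever rests in the third notch (0.0435 to 0.0525 m of travel, i.e. 48 mm give or take 4.5 mm), still, and the glue bottle, jar, screwdriver and tape measure are within 20 mm of where they stood (all of step 2 and velocity of joint gate_slide between -0.01 and 0.01 m/s and not (distance of glue from where it was at the start of the episode above 0.02 m) and not (distance of jar from where it was at the start of the episode above 0.02 m) and not (distance of screwdriver from where it was at the start of the episode above 0.02 m) and not (distance of tape from where it was at the start of the episode above 0.02 m)); the robot touches nothing.
It fails at once if the lever runs past the third click over the ridge to the fourth (travel above 0.057 m) (value of joint gate_slide above 0.057 m).
It fails at once if the lever is forced: more than 45 N on the lever or its housing (contact force between any of the fingers, the arm and gate above 45 N).
It fails at once if a bystander (glue, jar, screwdriver, tape) is shifted, lifted or knocked over: moved more than 20 mm, or an upright one tipped (distance of any of glue, jar, screwdriver, tape from where it was at the start of the episode above 0.02 m or angle between any of glue, jar, tape's own z axis and vertical above 0.35 rad).
It also fails if it takes over 64 s, if anything falls off the work surface, if the arm or the gripper's body presses on something with over 40 N, if the wrist force passes 120 N, or if a joint passes its speed limit or range.

ROBOT

A 6-joint arm with a two-finger parallel gripper is mounted at the origin on the work surface. World frame = base frame: x ahead of the robot, y to its left, z up, the work surface at z = 0. Lengths are in m, angles in rad, forces in N, time in s.
With the tool pointing down it reaches from about 0.3 to 0.875 m from the base axis. Payload 4.2 kg.
Tool frame: the origin (TCP) lies between the finger pads; the fingertips stand 17 mm ahead of it and the grasp point (between the pads) lies 2 mm behind it; z points along the fingers, y is the direction in which the jaws open and shut (so a half turn about z gives the same grasp; the last joint's range is limited). The gripper opens to 85 mm and grips with 20 to 120 N. Pads are 22 mm wide; open, the fingers measure 114 mm over their backs; the gripper's body (76 mm by 85 mm) begins 54 mm behind the grasp point. The pads swing forward as they close: fully open they stand 13 mm farther back than shut.
Start: joints at [1.15, 0.32, 1.565, -0, 1.257, -0.02], TCP at [0.224, 0.529, 0.248] pointing down, gripper open.
Joint ranges: [-3.11, 3.11], [-0.84, 2.01], [0.21, 2.61], [-1.34, 4.49], [0.05, 2.63], [-2.56, 2.56]. Speed limits (rad/s): [2.57, 2.57, 3.14, 3.14, 3.14, 3.14].

INTERFACE

Orientations are given as a unit quaternion [x, y, z, w].
In Python, from plant import manip, viewer gives the robot as it stands. The module is installed in compiled form; this text tells all that it offers.
- The arm moves only by the tool arm_command, never from a script. Its argument "commands" is a list of rows, each an object of numbers: "grip": the opening in per cent of the stroke, from 0 (shut) to 100 (fully open); "dx", "dy", "dz": the shift along the tool's x, y, z in mm; "roll": the turn about the tool's z in rad. A call has 1 to 8 rows; each row is the pose to reach, as a shift and turn from the pose commanded when the call began, along the tool's axes at that moment; what a row does not reach only later rows make up. A row lasts 1/10 s, in which the tool goes at most 50 mm and 8.59 degrees, less where a joint would pass 70% of its speed; a pose out of reach is approached as far as the arm can. A call with a gripper value outside its range is refused whole. The fingers move at their own pace and stop on an object; "squeeze" is the grip in N (left out, the last holds). Time passes only in rows, so rows that repeat a pose let the fingers close. It gives the time, the measured TCP pose, the force and the opening at its end, in the units of the state.
- manip.get_state(): the state, without advancing time (a new reading comes with each control period).
- viewer.camera(name): name is "scene" or "top" or "wrist"; returns (picture, depth): 400x640x3 uint8, red, green, blue; 400x640 float32, m along the optical axis (not along the pixel's ray), 0 where there is no reading.
- viewer.get_calibration(name): a dict with "mtx" (3x3 intrinsics, pixels), "pose" (4x4, takes a point from camera to world coordinates). Camera axes: x right, y up, looking along -z (the intrinsics and any distortion apply to the point x, -y, -z); pixel columns grow to the right and rows downward; lengths in m; the calibration is good to about 2 mm. A picture is of the moment at which its call begins: read the wrist's pose just before it. get_calibration takes no time and is no camera call; for the wrist camera it gives the pose at the moment of the call.
- manip.finish_job(): hands the job in, once; it reports no verdict.
The state is a dict: "time_s": time; "joint_pos": joint angles; "joint_vel": joint speeds; "joint_efforts": joint torques, N m; "ee_pos": TCP position; "tool_rot": TCP orientation; "force": force on the tool from outside, world axes, zero at the start; "torque": the same for the moment, N m; "grip_width": finger opening in m.
Only numpy, scipy, OpenCV 4.12 (cv2) and the standard library are available. Lean on these libraries where they do the work, as an engineer would, in place of code of your own. Each camera call takes 0.05 s, during which the arm holds its last target.

## Working session

There is one attempt and no reset: what is moved stays moved. The work goes in short steps, Python scripts to look and compute and a tool call to move; the robot and the scene stay as the last step left them, time stands still between calls to the robot, and variables do not carry over. Pictures are saved under pics/ and viewed, and the job is handed in when it is done.

Besides the shell and the picture viewer there is one more tool, called after "Request:" in YAML: its name, and indented under it one key for each argument. arm_command: Moves the arm, as the interface text tells. Its arguments: {"type":"object","properties":{"commands":{"type":"array"},"squeeze":{"type":"number"}},"required":["commands"]}

```bash
mkdir -p pics; ls; cat > h.py <<'E'
import numpy as np, cv2
from plant import manip, viewer
def snap(name,fn):
    c=viewer.get_calibration(name); p,d=viewer.camera(name)
    cv2.imwrite('pics/'+fn+'.png',p[:,:,::-1]); np.savez('pics/'+fn+'.npz',p=p,d=d,K=c['mtx'],T=c['pose']); return p,d,c
def pts(d,K,T):
    v,u=np.indices(d.shape); x=(u-K[0,2])/K[0,0]*d; y=(v-K[1,2])/K[1,1]*d
    P=np.stack([x,-y,-d,np.ones_like(d)],-1)@T.T
    return P[...,:3]
def ray(u,v,K,T,z):
    r=T[:3,:3]@np.array([(u-K[0,2])/K[0,0],-(v-K[1,2])/K[1,1],-1]); o=T[:3,3]
    return o+r*(z-o[2])/r[2]
E
python3 - <<'E'
from h import *
for n in ['scene','top']:
    p,d,c=snap(n,n+'0'); print(n,c)
print(manip.get_state())
E
```

```text
pics
scene {'mtx': array([[440.50410457,   0.        , 322.09884532],
       [  0.        , 440.50410457, 199.45092483],
       [  0.        ,   0.        ,   1.        ]]), 'pose': array([[ 0.55447551, -0.65832166,  0.50908693,  1.01465494],
       [ 0.83217164,  0.44366359, -0.33264543, -0.27416246],
       [-0.00687565,  0.60809144,  0.79383721,  0.8912872 ],
       [ 0.        ,  0.        ,  0.        ,  1.        ]])}
top {'mtx': array([[477.45735308,   0.        , 310.98084353],
       [  0.        , 477.45735308, 194.02825886],
       [  0.        ,   0.        ,   1.        ]]), 'pose': array([[-0.02862651,  0.99657485, -0.07758283,  0.44227568],
       [-0.99958413, -0.02826997,  0.00569023,  0.02632323],
       [ 0.00347747,  0.07771346,  0.99696967,  1.01927869],
       [ 0.        ,  0.        ,  0.        ,  1.        ]])}
{'time_s': 0.1, 'joint_pos': array([ 1.15001117e+00,  3.20219343e-01,  1.56553646e+00, -1.07051415e-06,
        1.25740048e+00, -1.99913407e-02]), 'joint_vel': array([-0.00035938, -0.00213874, -0.00067088,  0.00206665, -0.00083706,
       -0.00072101]), 'joint_efforts': array([ 1.46575323e-03, -4.16402614e+01, -2.34706056e+01,  1.87075143e-04,
        4.91500658e-03,  1.93178721e-06]), 'ee_pos': array([0.22417096, 0.52907694, 0.24757925]), 'tool_rot': array([ 1.99058087e-01,  9.79987381e-01, -7.63016388e-04, -1.70414688e-04]), 'force': array([ 0.11550351, -0.48547755,  0.06815053]), 'torque': array([-0.01212154,  0.03717241,  0.00096745]), 'grip_width': 0.085261356972739}
```

View pics/scene0.png

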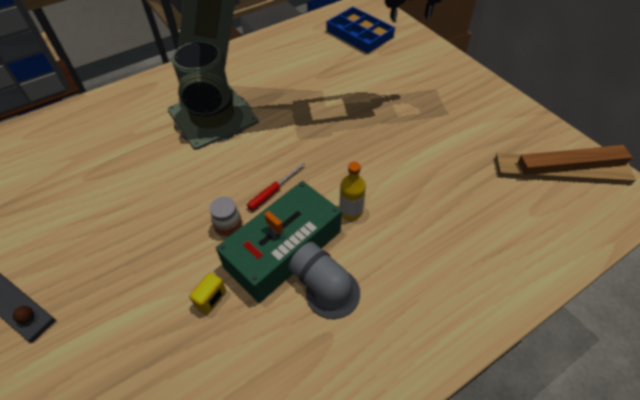

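View pics/top0.png

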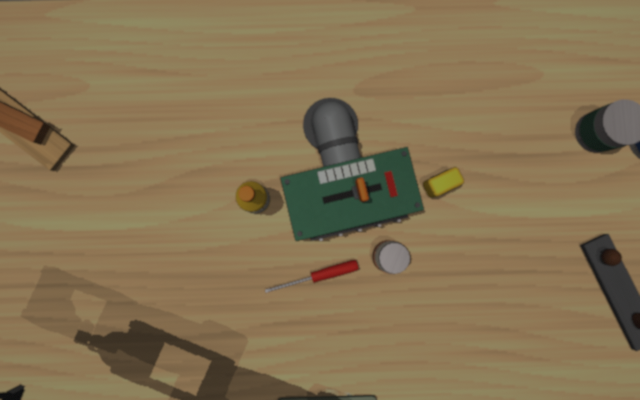

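The top view shows the gate centred near (352,194), the lever at (362,190), the red block at (391,185), glue at (252,195), tape at (445,182), jar at (392,257) and screwdriver at (335,271). Next I measure them.

```bash
cat > m.py <<'E'
from h import *
def comp(m,lo=15):
    n,l,s,c=cv2.connectedComponentsWithStats(m.astype(np.uint8)); return [(s[i,4],c[i],l==i) for i in range(1,n) if s[i,4]>=lo]
def masks(p):
    h=cv2.cvtColor(p,cv2.COLOR_RGB2HSV).astype(int); H,S,V=h[...,0],h[...,1],h[...,2]
    return dict(green=(H>60)&(H<95)&(S>90)&(V>30),red=((H<4)|(H>174))&(S>170)&(V>70),orange=(H>=5)&(H<16)&(S>190)&(V>100),yellow=(H>22)&(H<34)&(S>190)&(V>90),white=(S<40)&(V>110))
E
python3 - <<'E'
from m import *
for n in ['scene0','top0']:
    z=np.load(f'pics/{n}.npz'); p,d,K,T=[z[k] for k in 'pdKT']; P=pts(d,K,T)
    print(n)
    for k,m in masks(p).items():
        for a,c,mm in comp(m):
            q=P[mm&(d>0)]; 
            if len(q): print(k,a,c.round(1),'med',np.median(q,0).round(3),'zmin/max',np.percentile(q[:,2],[5,95]).round(3))
z=np.load('pics/top0.npz');p,d,K,T=[z[k] for k in 'pdKT']; P=pts(d,K,T)
m=masks(p)['green']; 
cand=(np.abs(P[...,2]-.09)<.006)&(d>0); 
for a,c,mm in comp(cand,800):
    q=P[mm][:,:2].astype(np.float32); r=cv2.minAreaRect(q); print(a,c,r,P[mm][:,2].mean())
E
```

```text
scene0
green 4283 [276.4 232.3] med [ 0.517 -0.084  0.09 ] zmin/max [0.087 0.092]
red 269 [263.4 195.6] med [ 0.366 -0.025  0.023] zmin/max [0.016 0.027]
red 109 [252.4 249.5] med [ 0.531 -0.135  0.093] zmin/max [0.091 0.096]
orange 80 [354.  166.2] med [0.514 0.137 0.17 ] zmin/max [0.168 0.172]
orange 98 [272.5 218. ] med [ 0.52  -0.074  0.146] zmin/max [0.143 0.148]
yellow 213 [355.7 187. ] med [0.531 0.133 0.116] zmin/max [0.106 0.13 ]
yellow 544 [205.5 288.7] med [ 0.541 -0.254  0.061] zmin/max [0.056 0.064]
white 23 [291. 173.] med [0.335 0.073 0.017] zmin/max [0.014 0.019]
white 369 [222.  206.2] med [ 0.387 -0.136  0.085] zmin/max [0.083 0.088]
white 464 [293.5 240.1] med [ 0.558 -0.05   0.091] zmin/max [0.088 0.093]
top0
green 70 [586.  126.2] med [ 0.644 -0.553  0.045] zmin/max [0.031 0.062]
green 6031 [349.9 198.4] med [ 0.498 -0.048  0.09 ] zmin/max [0.087 0.093]
red 147 [390.5 183.5] med [ 0.53  -0.135  0.093] zmin/max [0.091 0.095]
red 441 [334.7 270.5] med [ 0.36  -0.024  0.024] zmin/max [0.02  0.027]
orange 136 [362.2 189.6] med [ 0.516 -0.073  0.146] zmin/max [0.143 0
[... 266 characters left out ...]
0.117] zmin/max [0.108 0.128]
white 877 [627.7 120.9] med [ 0.64  -0.604  0.099] zmin/max [0.097 0.102]
white 18 [607.7 125.1] med [ 0.632 -0.564  0.1  ] zmin/max [0.098 0.102]
white 95 [370.3 164.9] med [ 0.568 -0.096  0.09 ] zmin/max [0.088 0.093]
white 86 [362. 167.] med [ 0.565 -0.08   0.09 ] zmin/max [0.088 0.093]
white 444 [337.8 172.9] med [ 0.555 -0.033  0.091] zmin/max [0.088 0.093]
white 693 [394.1 257.9] med [ 0.386 -0.137  0.085] zmin/max [0.082 0.088]
white 88 [287.1 284.3] med [0.334 0.074 0.016] zmin/max [0.013 0.019]
8931 [349.98320457 191.43488971] ((0.5619343519210815, -0.04734516143798828), (0.22927795350551605, 0.26019158959388733), 12.012374877929688) 0.09006547388856999
```

```bash
python3 - <<'E'
from m import *
import numpy as np
for n in ['scene0','top0']:
    z=np.load(f'pics/{n}.npz'); p,d,K,T=[z[k] for k in 'pdKT']; P=pts(d,K,T); M=masks(p)
    g=max(comp(M['green']),key=lambda a:a[0])[2]&(abs(P[...,2]-.09)<.004)
    q=P[g][:,:2]; r=cv2.minAreaRect(q.astype(np.float32)); print(n,'rect',r)
    red=min(comp(M['red']),key=lambda a:np.hypot(*(np.median(P[a[2]],0)[:2]-[.53,-.135])))
    rr=P[red[2]][:,:2]; print(' redrect',cv2.minAreaRect(rr.astype(np.float32)), ray(*red[1],K,T,.093))
    w=M['white']&(abs(P[...,2]-.09)<.004)&(np.hypot(P[...,0]-.555,P[...,1]+.04)<.08)
    print(' strip',cv2.minAreaRect(P[w][:,:2].astype(np.float32)))
    # top paddle
    o=(abs(P[...,2]-.146)<.006)&(np.hypot(P[...,0]-.517,P[...,1]+.07)<.05)
    print(' paddle',o.sum(),cv2.minAreaRect(P[o][:,:2].astype(np.float32)),P[o].mean(0).round(4))
    for nm in ['glue','tape','jar']:
        c={'glue':(.51,.135),'tape':(.54,-.25),'jar':(.386,-.137)}[nm]
        s=(np.hypot(P[...,0]-c[0],P[...,1]-c[1])<.055)&(P[...,2]>.02)&(d>0)&~g&((P[...,1]>.1)|(P[...,1]<-.2)|(P[...,0]<.43))
        print(' ',nm,cv2.minEnclosingCircle(P[s][:,:2].astype(np.float32)),P[s][:,2].max())
E
python3 -c "
import cv2
for n,b in (('scene0',(230,200,110,80)),('top0',(270,140,170,110))):
    i=cv2.imread(f'pics/{n}.png');x,y,w,h=b;cv2.imwrite(f'pics/{n}_z.png',cv2.resize(i[y:y+h,x:x+w],None,fx=4.5,fy=4.5,interpolation=2))"
```

```text
scene0 rect ((0.5164411664009094, -0.05920949578285217), (0.13013684749603271, 0.2565358281135559), 12.155217170715332)
 redrect ((0.5307736992835999, -0.13448455929756165), (0.04843569174408913, 0.012031526304781437), 13.900818824768066) [ 0.53116098 -0.13470791  0.093     ]
 strip ((0.5575249791145325, -0.0488235168159008), (0.026365073397755623, 0.1135934591293335), 12.09395694732666)
 paddle 121 ((0.5187127590179443, -0.07270072400569916), (0.04333874583244324, 0.013354828581213951), 12.3707914352417) [ 0.5199 -0.0731  0.1451]
  glue ((0.5161598920822144, 0.13690835237503052), 0.030154509469866753) 0.17319630312080148
  tape ((0.5379882454872131, -0.25164106488227844), 0.03766128793358803) 0.06721002274492671
  jar ((0.3897670805454254, -0.136089488863945), 0.03427716717123985) 0.08936336028073077
top0 rect ((0.5128604173660278, -0.058525681495666504), (0.12538906931877136, 0.25289133191108704), 12.031908988952637)
 redrect ((0.48101964592933655, -0.06639296561479568), (0.04583802446722984, 0.19567430019378662), 35.863101959228516) [ 0.53060758 -0.1345955   0.093     ]
 strip ((0.558322548866272, -0.04947545379400253), (0.025191714987158775, 0.11266463994979858), 12.234764099121094)
 paddle 177 ((0.5164341926574707, -0.07195653021335602), (0.043940380215644836, 0.013586514629423618), 12.119278907775879) [ 0.5164 -0.0718  0.1454]
  glue ((0.5117467641830444, 0.13812384009361267), 0.030090102925896645) 0.17385824044275577
  tape ((0.5355181694030762, -0.25154781341552734), 0.037353165447711945) 0.06700920860844617
  jar ((0.3854670822620392, -0.13444902002811432), 0.034162260591983795) 0.08967967816736677
```

View pics/top0_z.png

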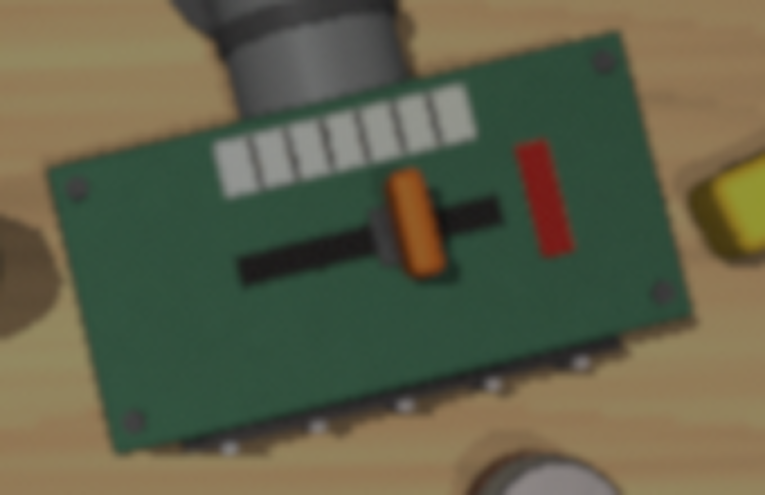

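The two views agree. The gate origin is about (0.515, -0.059) with yaw 12.1°, and the lever is at travel of about 26 mm. The heights match: housing top 0.090, paddle top 0.146. I'll shut the fingers, turn the jaw axis along the gate's x, and push with tool x along the gate's y.

```bash
cat > goto.py <<'E'
import sys
from m import *
from scipy.spatial.transform import Rotation as R
O=np.array([.5146,-.059,0]); YAW=np.deg2rad(12.1)
G=R.from_euler('z',YAW).as_matrix()
def off(gx,gy,z,s=None):
    s=s or manip.get_state(); Rt=R.from_quat(s['tool_rot']).as_matrix()
    t=O+G@np.array([gx,gy,0]); t[2]=z
    dl=Rt.T@(t-s['ee_pos'])
    want=np.column_stack([G[:,1],G[:,0],[0,0,-1]])
    return (dl*1000).round(1), R.from_matrix(Rt.T@want).as_rotvec().round(4)
def gate(p): return G.T@(np.array(p)-O)
if __name__=='__main__':
    s=manip.get_state(); print('gate tcp',(gate(s['ee_pos'])*1000).round(1),'F',s['force'].round(2),'Fgate',(G.T@s['force']).round(2),'w',s['grip_width'],'t',s['time_s'])
    if len(sys.argv)>1: print(off(*[float(a) for a in sys.argv[1:4]]))
E
python3 goto.py 0 .02 .248
```

```text
gate tcp [-160.7  635.9  247.6] F [ 0.12 -0.49  0.07] Fgate [ 0.01 -0.5   0.07] w 0.085261356972739 t 0.1
(array([-4.854e+02, -4.118e+02,  2.000e-01]), array([-1.500e-03,  7.000e-04,  9.588e-01]))
```

Request:
arm_command:
  commands:
    - {"grip":0,"dx":-35,"dy":-30,"roll":0.12}
    - {"grip":0,"dx":-70,"dy":-60,"roll":0.25}
    - {"grip":0,"dx":-105,"dy":-90,"roll":0.38}
    - {"grip":0,"dx":-140,"dy":-120,"roll":0.5}
    - {"grip":0,"dx":-175,"dy":-150,"roll":0.62}
    - {"grip":0,"dx":-210,"dy":-180,"roll":0.75}
    - {"grip":0,"dx":-245,"dy":-208,"roll":0.86}
    - {"grip":0,"dx":-280,"dy":-238,"roll":0.959}

```text
validation failed for argument at $.co...
```

```bash
python3 goto.py 0 .02 .248
```

```text
gate tcp [-160.7  635.9  247.6] F [ 0.12 -0.49  0.07] Fgate [ 0.01 -0.5   0.07] w 0.085261356972739 t 0.1
(array([-4.854e+02, -4.118e+02,  2.000e-01]), array([-1.500e-03,  7.000e-04,  9.588e-01]))
```

Request:
arm_command:
  commands:
    - {"grip":0,"dx":-35,"dy":-30,"dz":0,"roll":0.12}
    - {"grip":0,"dx":-70,"dy":-60,"dz":0,"roll":0.25}
    - {"grip":0,"dx":-105,"dy":-90,"dz":0,"roll":0.38}
    - {"grip":0,"dx":-140,"dy":-120,"dz":0,"roll":0.5}
    - {"grip":0,"dx":-175,"dy":-150,"dz":0,"roll":0.62}
    - {"grip":0,"dx":-210,"dy":-180,"dz":0,"roll":0.75}
    - {"grip":0,"dx":-245,"dy":-208,"dz":0,"roll":0.86}
    - {"grip":0,"dx":-280,"dy":-238,"dz":0,"roll":0.959}

```text
time_s: 0.9
ee_pos: [0.3897, 0.1994, 0.2482]
tool_rot: [0.63, 0.776, 0.0, -0.0]
force: [0.9, 0.9, 0.3]
grip_width: 0.0005
```

```bash
python3 goto.py 0 .02 .248
```

```text
gate tcp [-68.  278.8 248.2] F [0.95 0.92 0.29] Fgate [1.12 0.7  0.29] w 0.0004929835365655255 t 0.9
(array([-2.585e+02,  6.910e+01,  2.000e-01]), array([ 0.    , -0.0001, -0.0041]))
```

Request:
arm_command:
  commands:
    - {"grip":0,"dx":-40,"dy":10,"dz":0,"roll":0}
    - {"grip":0,"dx":-80,"dy":20,"dz":0,"roll":0}
    - {"grip":0,"dx":-120,"dy":30,"dz":0,"roll":0}
    - {"grip":0,"dx":-160,"dy":40,"dz":0,"roll":0}
    - {"grip":0,"dx":-200,"dy":52,"dz":0,"roll":0}
    - {"grip":0,"dx":-235,"dy":62,"dz":0,"roll":0}
    - {"grip":0,"dx":-235,"dy":62,"dz":0,"roll":0}
    - {"grip":0,"dx":-235,"dy":62,"dz":0,"roll":0}

```text
time_s: 1.7
ee_pos: [0.4988, -0.0161, 0.2477]
tool_rot: [0.629, 0.777, -0.0, -0.001]
force: [-0.5, 0.4, 0.3]
grip_width: -0.0001
```

```bash
python3 goto.py 0 .025 .136
```

```text
gate tcp [ -6.4  45.2 247.7] F [-0.5   0.41  0.34] Fgate [-0.4   0.51  0.34] w -6.947997784219436e-05 t 1.7
(array([-20.3,   6.6, 111.7]), array([-0.0015, -0.001 , -0.002 ]))
```

Request:
arm_command:
  commands:
    - {"grip":0,"dx":-9,"dy":3,"dz":25,"roll":0}
    - {"grip":0,"dx":-17,"dy":6,"dz":50,"roll":0}
    - {"grip":0,"dx":-17,"dy":6.5,"dz":75,"roll":0}
    - {"grip":0,"dx":-17,"dy":6.5,"dz":95,"roll":0}
    - {"grip":0,"dx":-17,"dy":6.5,"dz":111,"roll":0}
    - {"grip":0,"dx":-17,"dy":6.5,"dz":111,"roll":0}
    - {"grip":0,"dx":-17,"dy":6.5,"dz":111,"roll":0}

```text
time_s: 2.4
ee_pos: [0.5088, -0.03, 0.1376]
tool_rot: [0.628, 0.778, 0.0, -0.0]
force: [0.3, 0.8, 0.5]
grip_width: -0.0001
```

```bash
python3 goto.py 0 .0 .136; python3 - <<'E'
from h import *
p,d,c=snap('scene','s1'); cv2.imwrite('pics/s1z.png',cv2.resize(p[180:310,180:370,::-1],None,fx=4,fy=4,interpolation=2))
E
```

```text
gate tcp [  0.4  29.5 137.6] F [0.28 0.79 0.46] Fgate [0.44 0.71 0.46] w -0.00014397693374236298 t 2.4
(array([-29.5,  -0.4,   1.6]), array([-0.0002, -0.0003,  0.0012]))
```

View pics/s1z.png

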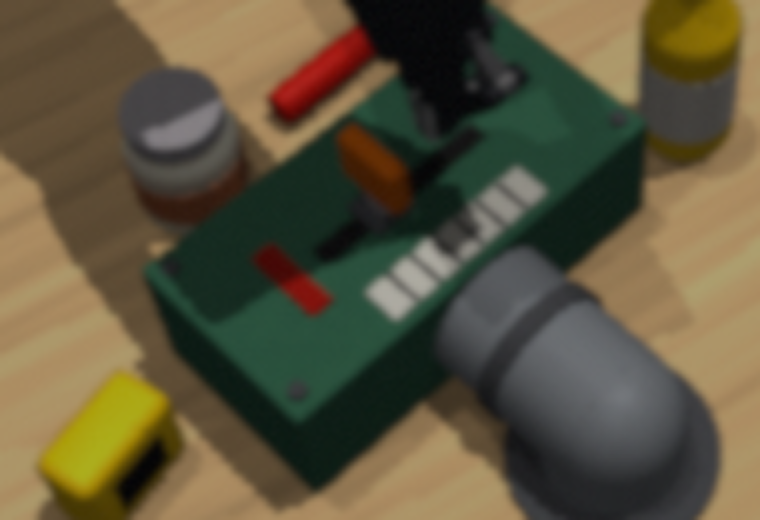

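The shut fingers sit on the open side of the paddle with clear space around them, and nothing has been touched. I'll push gently towards shut.

Request:
arm_command:
  commands:
    - {"grip":0,"dx":-5,"dy":0,"dz":1,"roll":0}
    - {"grip":0,"dx":-10,"dy":0,"dz":1,"roll":0}
    - {"grip":0,"dx":-15,"dy":0,"dz":1,"roll":0}
    - {"grip":0,"dx":-19,"dy":0,"dz":1,"roll":0}
    - {"grip":0,"dx":-22,"dy":0,"dz":1,"roll":0}
    - {"grip":0,"dx":-25,"dy":0,"dz":1,"roll":0}
    - {"grip":0,"dx":-28,"dy":0,"dz":1,"roll":0}
    - {"grip":0,"dx":-31,"dy":0,"dz":1,"roll":0}

```text
time_s: 3.25
ee_pos: [0.5156, -0.0615, 0.1363]
tool_rot: [0.629, 0.778, 0.0, -0.0]
force: [0.3, -0.3, -0.2]
grip_width: -0.0001
```

```bash
python3 goto.py 0 -.022 .136
```

```text
gate tcp [  0.4  -2.7 136.3] F [ 0.27 -0.32 -0.21] Fgate [ 0.19 -0.36 -0.21] w -7.497520898975116e-05 t 3.25
(array([-19.3,  -0.4,   0.3]), array([-0.    , -0.0001, -0.0001]))
```

```bash
cat > lev.py <<'E'
import sys
from goto import *
def lev(fn):
    for n in ['scene','top']:
        p,d,c=snap(n,fn+n); P=pts(d,c['mtx'],c['pose']); g=(P-O)@G
        h=cv2.cvtColor(p,cv2.COLOR_RGB2HSV).astype(int)
        o=(h[...,0]<=18)&(h[...,1]>170)&(abs(g[...,0])<.028)&(g[...,1]>-.062)&(g[...,1]<.07)&(abs(P[...,2]-.146)<.005)&(d>0)
        if o.sum()>20:
            y=g[o][:,1]; q=np.percentile(y,[3,97])
            print(n,o.sum(),'travel mm',((np.median(y)+.04)*1e3).round(1),'edges mid',((q.mean()+.04)*1e3).round(1),'w',(np.diff(q)*1e3).round(1))
        else: print(n,'hidden',o.sum())
    p=np.load(f'pics/{fn}scene.npz')['p']; cv2.imwrite(f'pics/{fn}z.png',cv2.resize(p[180:310,180:370,::-1],None,fx=4,fy=4,interpolation=2))
lev(sys.argv[1])
E
python3 lev.py a1
```

```text
scene 106 travel mm 18.3 edges mid 19.1 w [11.3]
top hidden 0
```

View pics/a1z.png

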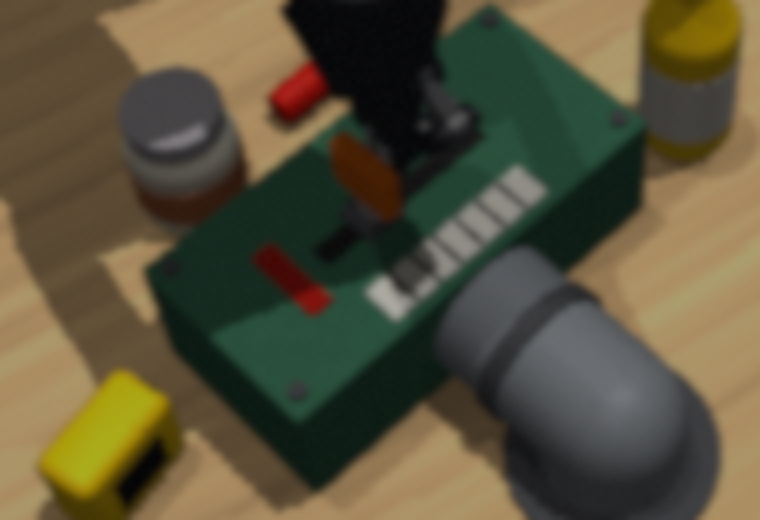

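The lever has snapped back into the first notch (about 16 mm). I'll carry on to shut.

Request:
arm_command:
  commands:
    - {"grip":0,"dx":-2,"dy":0,"dz":0,"roll":0}
    - {"grip":0,"dx":-4,"dy":0,"dz":0,"roll":0}
    - {"grip":0,"dx":-6,"dy":0,"dz":0,"roll":0}
    - {"grip":0,"dx":-8,"dy":0,"dz":0,"roll":0}
    - {"grip":0,"dx":-10,"dy":0,"dz":0,"roll":0}
    - {"grip":0,"dx":-12,"dy":0,"dz":0,"roll":0}
    - {"grip":0,"dx":-13.5,"dy":0,"dz":0,"roll":0}
    - {"grip":0,"dx":-15,"dy":0,"dz":0,"roll":0}

```text
time_s: 4.15
ee_pos: [0.5189, -0.0766, 0.1363]
tool_rot: [0.629, 0.778, -0.0, 0.0]
force: [-0.4, -0.8, -0.3]
grip_width: 0.0001
```

```bash
python3 goto.py 0 -.022 .136; python3 lev.py a2
```

```text
gate tcp [  0.5 -18.1 136.3] F [-0.35 -0.81 -0.27] Fgate [-0.52 -0.72 -0.27] w 8.892984110758082e-05 t 4.15
(array([-3.9, -0.5,  0.3]), array([0.0001, 0.0009, 0.    ]))
scene 112 travel mm 2.2 edges mid 3.2 w [12.2]
top hidden 0
```

Request:
arm_command:
  commands:
    - {"grip":0,"dx":-1,"dy":0,"dz":0,"roll":0}
    - {"grip":0,"dx":-2,"dy":0,"dz":0,"roll":0}
    - {"grip":0,"dx":-3,"dy":0,"dz":0,"roll":0}
    - {"grip":0,"dx":-3.5,"dy":0,"dz":0,"roll":0}
    - {"grip":0,"dx":-3.5,"dy":0,"dz":0,"roll":0}

```text
time_s: 4.75
ee_pos: [0.5195, -0.0794, 0.1363]
tool_rot: [0.629, 0.778, 0.0, 0.0]
force: [-0.2, 0.1, 0.7]
grip_width: -0.0001
```

```bash
python3 goto.py 0 -.022 .136
```

```text
gate tcp [  0.5 -21.  136.3] F [-0.16  0.06  0.68] Fgate [-0.15  0.09  0.68] w -8.315399956551739e-05 t 4.75
(array([-1. , -0.5,  0.3]), array([ 0.0001, -0.0001, -0.0002]))
```

Request:
arm_command:
  commands:
    - {"grip":0,"dx":-0.5,"dy":0,"dz":0,"roll":0}
    - {"grip":0,"dx":-1,"dy":0,"dz":0,"roll":0}
    - {"grip":0,"dx":-1,"dy":0,"dz":0,"roll":0}

```text
time_s: 5.05
ee_pos: [0.5197, -0.0804, 0.1363]
tool_rot: [0.629, 0.778, 0.0, -0.0]
force: [-0.8, 1.0, 0.2]
grip_width: 0.0004
```

Request:
arm_command:
  commands:
    - {"grip":0,"dx":-0.5,"dy":0,"dz":0,"roll":0}
    - {"grip":0,"dx":-1,"dy":0,"dz":0,"roll":0}
    - {"grip":0,"dx":-1,"dy":0,"dz":0,"roll":0}

```text
time_s: 5.35
ee_pos: [0.5198, -0.0809, 0.1363]
tool_rot: [0.629, 0.778, 0.0, -0.0]
force: [-0.5, 2.4, 0.2]
grip_width: -0.0001
```

```bash
python3 goto.py 0 -.022 .136; python3 lev.py a3
```

```text
gate tcp [  0.4 -22.5 136.3] F [-0.47  2.4   0.23] Fgate [0.04 2.44 0.23] w -5.6418928172417086e-05 t 5.35
(array([ 0.5, -0.4,  0.3]), array([ 0.    , -0.001 , -0.0005]))
scene 110 travel mm -0.5 edges mid 0.1 w [11.2]
top hidden 0
```

View pics/a3z.png

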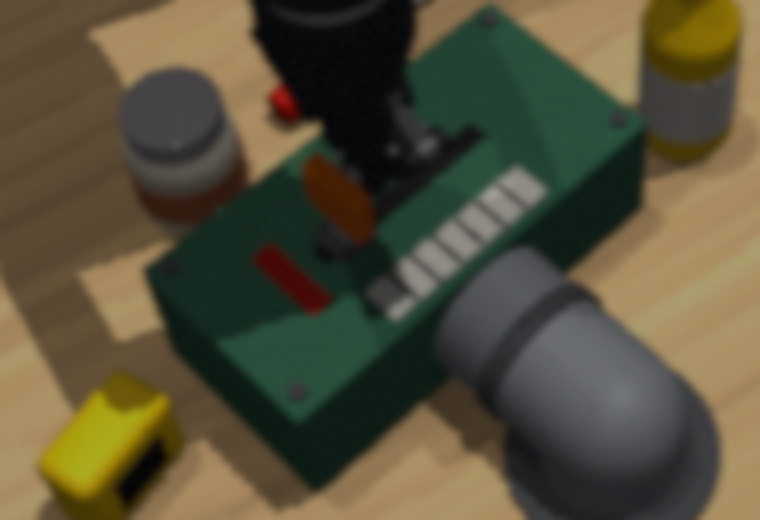

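The paddle is at the shut end and I'm feeling the first contact. I'll press a little more to confirm the hard stop.

Request:
arm_command:
  commands:
    - {"grip":0,"dx":-0.5,"dy":0,"dz":0,"roll":0}
    - {"grip":0,"dx":-1,"dy":0,"dz":0,"roll":0}
    - {"grip":0,"dx":-1,"dy":0,"dz":0,"roll":0}

```text
time_s: 5.75
ee_pos: [0.5198, -0.0811, 0.1363]
tool_rot: [0.629, 0.777, 0.001, -0.001]
force: [-0.5, 6.8, 1.7]
grip_width: 0.0
```

```bash
python3 goto.py 0 -.022 .136; python3 lev.py a4
```

```text
gate tcp [  0.4 -22.6 136.3] F [-0.5   6.75  1.72] Fgate [0.92 6.71 1.72] w 3.1767840703396e-05 t 5.75
(array([ 0.6, -0.4,  0.3]), array([-0.0001, -0.0028, -0.0009]))
scene 108 travel mm -0.5 edges mid 0.2 w [11.9]
top hidden 0
```

The force rose to 6.7 N while the TCP stayed at -22.6 mm (-22 expected), so that's the hard stop. Now I'll back off, lift, and cross to the other side.

Request:
arm_command:
  commands:
    - {"grip":0,"dx":3,"dy":0,"dz":0,"roll":0}
    - {"grip":0,"dx":10,"dy":0,"dz":0,"roll":0}
    - {"grip":0,"dx":15,"dy":0,"dz":-10,"roll":0}
    - {"grip":0,"dx":15,"dy":0,"dz":-40,"roll":0}
    - {"grip":0,"dx":15,"dy":0,"dz":-70,"roll":0}
    - {"grip":0,"dx":-10,"dy":0,"dz":-70,"roll":0}
    - {"grip":0,"dx":-40,"dy":0,"dz":-70,"roll":0}
    - {"grip":0,"dx":-54,"dy":0,"dz":-70,"roll":0}

```text
time_s: 6.65
ee_pos: [0.532, -0.1367, 0.2073]
tool_rot: [0.629, 0.777, 0.0, 0.001]
force: [0.6, 0.4, 0.3]
grip_width: 0.0003
```

Request:
arm_command:
  commands:
    - {"grip":0,"dx":0,"dy":0,"dz":0,"roll":0}
    - {"grip":0,"dx":0,"dy":0,"dz":0,"roll":0}

```text
time_s: 6.85
ee_pos: [0.531, -0.1346, 0.2061]
tool_rot: [0.629, 0.777, 0.0, -0.001]
force: [0.5, 1.1, 0.5]
grip_width: -0.0001
```

```bash
python3 goto.py 0 -.076 .136; python3 lev.py b1
```

```text
gate tcp [ 1.000e-01 -7.740e+01  2.061e+02] F [0.47 1.05 0.47] Fgate [0.68 0.93 0.47] w -5.1849556204419955e-05 t 6.85
(array([ 1.3, -0.1, 70.1]), array([-0.0007, -0.0011, -0.0008]))
scene 115 travel mm 0.2 edges mid 0.5 w [12.2]
top 170 travel mm 2.1 edges mid 1.8 w [12.8]
```

View pics/b1z.png

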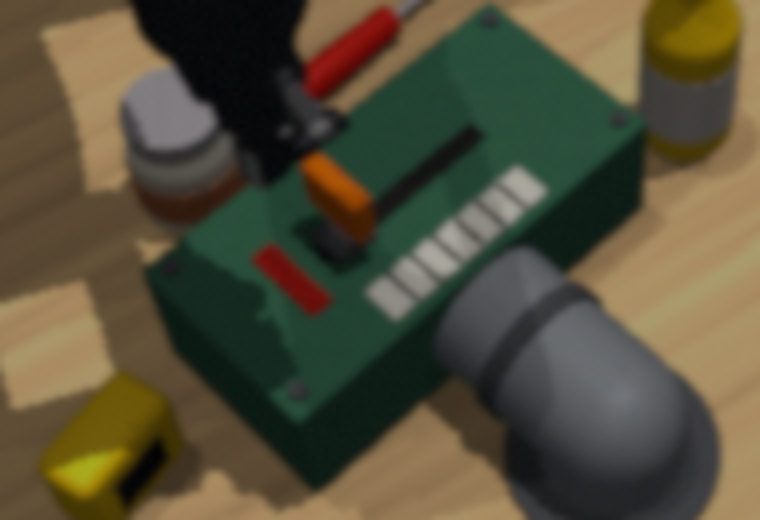

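The lever stayed shut; scene reads 0.2 mm and top 2.1 mm, which I take as the view biases. I'll descend on the red side.

Request:
arm_command:
  commands:
    - {"grip":0,"dx":0,"dy":0,"dz":20,"roll":0}
    - {"grip":0,"dx":0,"dy":0,"dz":40,"roll":0}
    - {"grip":0,"dx":0,"dy":0,"dz":60,"roll":0}
    - {"grip":0,"dx":0,"dy":0,"dz":70,"roll":0}
    - {"grip":0,"dx":0,"dy":0,"dz":70,"roll":0}
    - {"grip":0,"dx":0,"dy":0,"dz":70,"roll":0}

```text
time_s: 7.55
ee_pos: [0.5318, -0.1348, 0.1369]
tool_rot: [0.629, 0.778, 0.0, 0.0]
force: [1.9, 0.1, -0.3]
grip_width: 0.0001
```

Request:
arm_command:
  commands:
    - {"grip":0,"dx":2,"dy":0,"dz":0,"roll":0}
    - {"grip":0,"dx":5,"dy":0,"dz":0,"roll":0}
    - {"grip":0,"dx":8,"dy":0,"dz":0,"roll":0}
    - {"grip":0,"dx":11,"dy":0,"dz":0,"roll":0}
    - {"grip":0,"dx":14,"dy":0,"dz":0,"roll":0}
    - {"grip":0,"dx":16,"dy":0,"dz":0,"roll":0}
    - {"grip":0,"dx":16,"dy":0,"dz":0,"roll":0}

```text
time_s: 8.25
ee_pos: [0.5279, -0.1192, 0.1363]
tool_rot: [0.629, 0.778, 0.0, -0.0]
force: [0.5, -0.4, 0.8]
grip_width: 0.0002
```

```bash
python3 goto.py 0 -.048 .136
```

```text
gate tcp [  0.4 -61.7 136.3] F [ 0.46 -0.42  0.8 ] Fgate [ 0.36 -0.51  0.8 ] w 0.00019377218954997347 t 8.25
(array([13.7, -0.4,  0.3]), array([-0.    , -0.0001,  0.0002]))
```

Request:
arm_command:
  commands:
    - {"grip":0,"dx":2,"dy":0,"dz":0,"roll":0}
    - {"grip":0,"dx":4,"dy":0,"dz":0,"roll":0}
    - {"grip":0,"dx":6,"dy":0,"dz":0,"roll":0}
    - {"grip":0,"dx":8,"dy":0,"dz":0,"roll":0}
    - {"grip":0,"dx":9.5,"dy":0,"dz":0,"roll":0}
    - {"grip":0,"dx":10,"dy":0,"dz":0,"roll":0}
    - {"grip":0,"dx":10,"dy":0,"dz":0,"roll":0}

```text
time_s: 8.95
ee_pos: [0.5259, -0.1094, 0.1363]
tool_rot: [0.629, 0.778, 0.0, -0.0]
force: [0.2, -1.2, -0.1]
grip_width: 0.0002
```

```bash
python3 goto.py 0 -.048 .136; python3 lev.py b2
```

```text
gate tcp [  0.4 -51.6 136.3] F [ 0.18 -1.19 -0.13] Fgate [-0.07 -1.2  -0.13] w 0.00021578192792088622 t 8.95
(array([ 3.6, -0.4,  0.3]), array([ 0.    , -0.0006, -0.0003]))
scene hidden 0
top hidden 0
```

View pics/b2z.png

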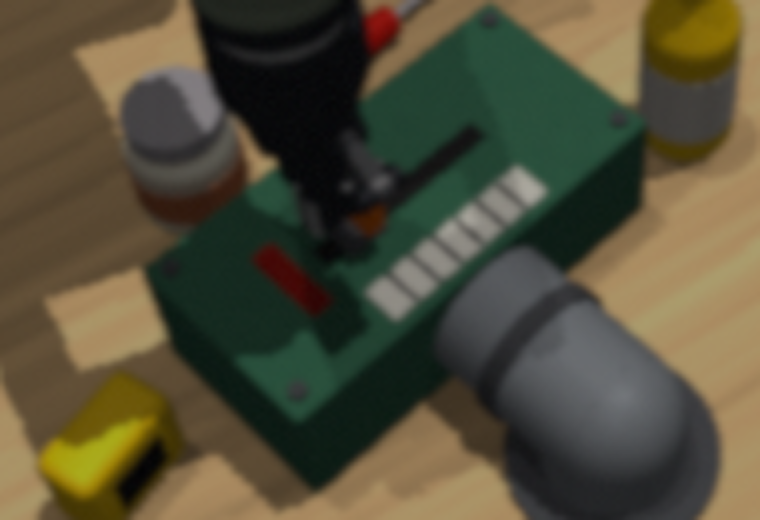

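View pics/b2top.png

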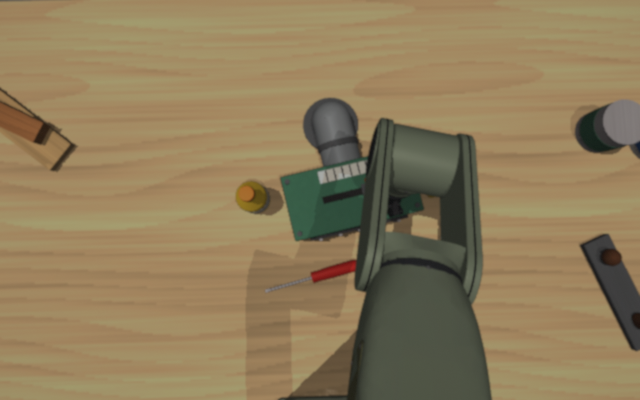

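Both fixed views are mostly blocked by the gripper. I'll check the wrist camera.

```bash
python3 - <<'E'
from h import *
snap('wrist','w1')
E
```

```text
(no output)
```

View pics/w1.png

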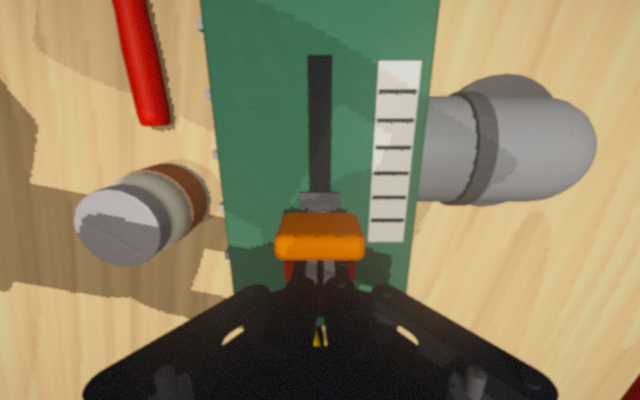

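The wrist camera sees the paddle at (320,240), the stem at (320,202) and the ticks at (395,90–220) clearly. I'll use it to measure.

```bash
cat > wl.py <<'E'
import sys
from goto import *
s=manip.get_state(); c=viewer.get_calibration('wrist'); p,d,c=snap('wrist',sys.argv[1])
P=pts(d,c['mtx'],c['pose']); g=(P-O)@G
h=cv2.cvtColor(p,cv2.COLOR_RGB2HSV).astype(int)
o=(h[...,0]>=4)&(h[...,0]<=20)&(h[...,1]>170)&(abs(g[...,0])<.03)&(d>0)&(g[...,2]>.1)
t=o&(abs(g[...,2]-.146)<.004)
def e(m):
    q=np.percentile(g[m][:,1],[2,98])*1e3; return m.sum(),q.round(1),'travel by edges',(q.mean()+40).round(1)
print('top face',e(t)); f=o&(g[...,2]<.14)&(g[...,2]>.115); 
if f.sum()>30: print('front face y',np.median(g[f][:,1]*1e3).round(1),'-> travel',(np.median(g[f][:,1])*1e3-7+40).round(1),f.sum())
print('gate tcp',(gate(s['ee_pos'])*1e3).round(1),'Fgate',(G.T@s['force']).round(1),'t',s['time_s'])
if len(sys.argv)>2:   # ticks
    w=(abs(g[...,0]-.045)<.006)&(abs(g[...,2]-.09)<.006)&(d>0)
    b=w&(h[...,2]<90); 
    for a,cc,m in comp(b,8): print('tick',cc.round(),(g[m].mean(0)*1e3).round(1))
E
python3 wl.py w2 t
```

```text
top face (np.int64(2432), array([-39.6, -27.1]), 'travel by edges', np.float64(6.7))
front face y -27.2 -> travel 5.8 1344
gate tcp [  0.4 -51.6 136.2] Fgate [ 0.8 -0.5 -0.4] t 9.1
tick [396. 147.] [46.7  6.9 92.4]
tick [391. 173.] [45.  -9.3 92.2]
tick [386. 197.] [ 42.8 -25.2  91.9]
tick [382. 269.] [ 44.4 -79.   91. ]
```

The lever is at about 6.5 mm, and the ticks read about 1 mm low, which sets the bias. I'll keep going in small steps.

Request:
arm_command:
  commands:
    - {"grip":0,"dx":1,"dy":0,"dz":0,"roll":0}
    - {"grip":0,"dx":2,"dy":0,"dz":0,"roll":0}
    - {"grip":0,"dx":3,"dy":0,"dz":0,"roll":0}
    - {"grip":0,"dx":4,"dy":0,"dz":0,"roll":0}
    - {"grip":0,"dx":4,"dy":0,"dz":0,"roll":0}

```text
time_s: 9.65
ee_pos: [0.5249, -0.1054, 0.1363]
tool_rot: [0.629, 0.778, 0.0, -0.0]
force: [-0.4, -0.5, 0.6]
grip_width: -0.0003
```

```bash
python3 wl.py w3
```

```text
top face (np.int64(2485), array([-30.4, -17.9]), 'travel by edges', np.float64(15.8))
front face y -18.0 -> travel 15.0 1247
gate tcp [  0.4 -47.6 136.3] Fgate [-0.5 -0.4  0.6] t 9.65
```

First click (15.8 mm). Next is the second click.

Request:
arm_command:
  commands:
    - {"grip":0,"dx":2,"dy":0,"dz":0,"roll":0}
    - {"grip":0,"dx":4,"dy":0,"dz":0,"roll":0}
    - {"grip":0,"dx":6,"dy":0,"dz":0,"roll":0}
    - {"grip":0,"dx":8,"dy":0,"dz":0,"roll":0}
    - {"grip":0,"dx":10,"dy":0,"dz":0,"roll":0}
    - {"grip":0,"dx":12,"dy":0,"dz":0,"roll":0}
    - {"grip":0,"dx":13,"dy":0,"dz":0,"roll":0}
    - {"grip":0,"dx":13,"dy":0,"dz":0,"roll":0}

```text
time_s: 10.5
ee_pos: [0.5222, -0.0925, 0.1363]
tool_rot: [0.629, 0.778, 0.0, -0.0]
force: [-0.3, -0.1, -0.0]
grip_width: 0.0
```

```bash
python3 wl.py w4
```

```text
top face (np.int64(2421), array([-22.3,  -9.8]), 'travel by edges', np.float64(23.9))
front face y -10.0 -> travel 23.0 1342
gate tcp [  0.4 -34.4 136.3] Fgate [-0.3 -0.1 -0. ] t 10.5
```

Request:
arm_command:
  commands:
    - {"grip":0,"dx":1,"dy":0,"dz":0,"roll":0}
    - {"grip":0,"dx":2,"dy":0,"dz":0,"roll":0}
    - {"grip":0,"dx":3,"dy":0,"dz":0,"roll":0}
    - {"grip":0,"dx":3,"dy":0,"dz":0,"roll":0}

```text
time_s: 10.95
ee_pos: [0.5216, -0.0898, 0.1363]
tool_rot: [0.629, 0.778, 0.0, -0.0]
force: [-0.3, -0.1, -1.0]
grip_width: 0.0001
```

```bash
python3 wl.py w5
```

```text
top face (np.int64(2440), array([-14.1,  -1.9]), 'travel by edges', np.float64(32.0))
front face y -2.0 -> travel 31.0 1240
gate tcp [  0.4 -31.6 136.3] Fgate [-0.3 -0.1 -1. ] t 10.95
```

Second click (32.0 mm), with the TCP at -31.6. The third should snap at a TCP of about -15.6, so I'll go to -18.5 first and then creep.

Request:
arm_command:
  commands:
    - {"grip":0,"dx":2,"dy":0,"dz":0,"roll":0}
    - {"grip":0,"dx":4,"dy":0,"dz":0,"roll":0}
    - {"grip":0,"dx":6,"dy":0,"dz":0,"roll":0}
    - {"grip":0,"dx":8,"dy":0,"dz":0,"roll":0}
    - {"grip":0,"dx":10,"dy":0,"dz":0,"roll":0}
    - {"grip":0,"dx":12,"dy":0,"dz":0,"roll":0}
    - {"grip":0,"dx":13,"dy":0,"dz":0,"roll":0}
    - {"grip":0,"dx":13,"dy":0,"dz":0,"roll":0}

```text
time_s: 11.8
ee_pos: [0.5189, -0.0769, 0.1363]
tool_rot: [0.629, 0.778, 0.0, -0.0]
force: [-0.3, 0.4, -0.4]
grip_width: 0.0002
```

```bash
python3 wl.py w6
```

```text
top face (np.int64(2422), array([-6.3,  6.2]), 'travel by edges', np.float64(40.0))
front face y 6.1 -> travel 39.1 1339
gate tcp [  0.4 -18.4 136.3] Fgate [-0.2  0.5 -0.4] t 11.8
```

Request:
arm_command:
  commands:
    - {"grip":0,"dx":0.5,"dy":0,"dz":0,"roll":0}
    - {"grip":0,"dx":1,"dy":0,"dz":0,"roll":0}
    - {"grip":0,"dx":1.5,"dy":0,"dz":0,"roll":0}
    - {"grip":0,"dx":2,"dy":0,"dz":0,"roll":0}
    - {"grip":0,"dx":2,"dy":0,"dz":0,"roll":0}

```text
time_s: 12.35
ee_pos: [0.5185, -0.0753, 0.1363]
tool_rot: [0.629, 0.778, 0.0, -0.0]
force: [-0.8, -0.2, -0.1]
grip_width: -0.0001
```

```bash
python3 wl.py w7
```

```text
top face (np.int64(2415), array([-4.7,  7.8]), 'travel by edges', np.float64(41.6))
front face y 7.7 -> travel 40.7 1332
gate tcp [  0.4 -16.8 136.3] Fgate [-0.8 -0.1 -0.1] t 12.35
```

Request:
arm_command:
  commands:
    - {"grip":0,"dx":0.5,"dy":0,"dz":0,"roll":0}
    - {"grip":0,"dx":1,"dy":0,"dz":0,"roll":0}
    - {"grip":0,"dx":1.3,"dy":0,"dz":0,"roll":0}
    - {"grip":0,"dx":1.3,"dy":0,"dz":0,"roll":0}

```text
time_s: 12.8
ee_pos: [0.5183, -0.0741, 0.1363]
tool_rot: [0.629, 0.778, 0.0, -0.0]
force: [-0.5, -0.3, -0.0]
grip_width: -0.0
```

```bash
python3 wl.py w8
```

```text
top face (np.int64(2488), array([ 1.6, 14.2]), 'travel by edges', np.float64(47.9))
front face y 14.0 -> travel 47.0 1239
gate tcp [  0.4 -15.6 136.3] Fgate [-0.5 -0.2 -0. ] t 12.8
```

Third click (47.9 mm). I'll back off and lift clear.

Request:
arm_command:
  commands:
    - {"grip":0,"dx":-5,"dy":0,"dz":0,"roll":0}
    - {"grip":0,"dx":-12,"dy":0,"dz":0,"roll":0}
    - {"grip":0,"dx":-20,"dy":0,"dz":-5,"roll":0}
    - {"grip":0,"dx":-20,"dy":0,"dz":-30,"roll":0}
    - {"grip":0,"dx":-30,"dy":0,"dz":-70,"roll":0}
    - {"grip":0,"dx":-55,"dy":0,"dz":-110,"roll":0}
    - {"grip":0,"dx":-90,"dy":0,"dz":-120,"roll":0}
    - {"grip":0,"dx":-90,"dy":0,"dz":-120,"roll":0}

```text
time_s: 13.65
ee_pos: [0.5391, -0.1664, 0.2592]
tool_rot: [0.63, 0.777, 0.001, 0.004]
force: [1.0, 0.3, -0.2]
grip_width: 0.0003
```

Request:
arm_command:
  commands:
    - {"grip":0,"dx":0,"dy":0,"dz":0,"roll":0}
    - {"grip":0,"dx":0,"dy":0,"dz":0,"roll":0}
    - {"grip":0,"dx":0,"dy":0,"dz":0,"roll":0}
    - {"grip":0,"dx":0,"dy":0,"dz":0,"roll":0}

```text
time_s: 14.05
ee_pos: [0.5368, -0.1615, 0.2557]
tool_rot: [0.628, 0.778, -0.0, -0.001]
force: [0.1, 0.5, 1.0]
grip_width: 0.0003
```

```bash
python3 lev.py e1; python3 wl.py e1w t; python3 - <<'E'
from m import *
for n in ['scene','top']:
    z=np.load(f'pics/e1{n}.npz'); p,d,K,T=[z[k] for k in 'pdKT']; P=pts(d,K,T)
    print(n)
    for nm,c in {'glue':(.514,.137),'tape':(.537,-.2515),'jar':(.387,-.135)}.items():
        s=(np.hypot(P[...,0]-c[0],P[...,1]-c[1])<.055)&(P[...,2]>.02)&(P[...,2]<.18)&(d>0)&((P[...,1]>.1)|(P[...,1]<-.2)|(P[...,0]<.43))
        if s.sum()>30: print(' ',nm,cv2.minEnclosingCircle(P[s][:,:2].astype(np.float32)))
    for a,c,mm in comp(masks(p)['red']): print(' red',a,np.median(P[mm],0).round(3))
E
```

```text
scene 112 travel mm 47.5 edges mid 48.5 w [12.]
top 170 travel mm 49.8 edges mid 49.7 w [12.6]
top face (np.int64(1035), array([ 0.1, 13.7]), 'travel by edges', np.float64(46.9))
front face y -0.1 -> travel 32.9 128
gate tcp [   0.4 -105.1  256. ] Fgate [ 0.2 -0.6 -0.5] t 14.15
tick [364. 200.] [  48.6 -118.5   92.7]
scene
  glue ((0.5162937641143799, 0.13678757846355438), 0.03010239638388157)
  tape ((0.5372727513313293, -0.25192418694496155), 0.03739990293979645)
  jar ((0.3911578059196472, -0.1366124302148819), 0.03405854478478432)
 red 269 [ 0.366 -0.026  0.023]
 red 108 [ 0.532 -0.135  0.093]
top
  glue ((0.5117512941360474, 0.1381402313709259), 0.03008497692644596)
  jar ((0.38550037145614624, -0.13447563350200653), 0.034134384244680405)
 red 143 [ 0.53  -0.135  0.093]
 red 439 [ 0.36  -0.024  0.024]
```

View pics/e1scene.png

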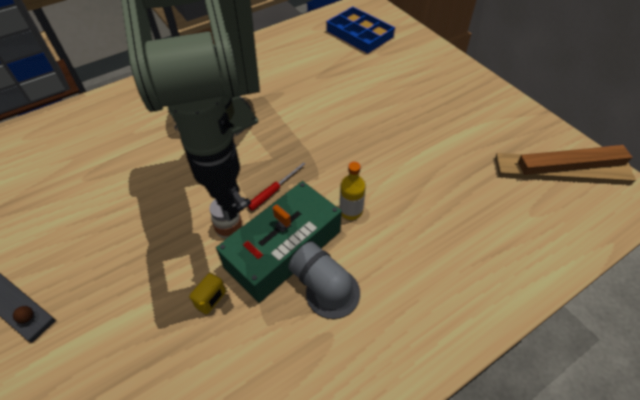

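The lever, at pixel (282,215), reads about 47–48 mm once the view biases are removed. The bystanders are unmoved and the gripper is clear, so I'm handing in.

```bash
python3 -c "
from plant import manip
print(manip.finish_job())"
```

```text
the job is handed in; nothing more can be done
None
```

The lever was pushed shut, then opened to the third click and left there; the job is handed in, with no verdict reported.

- **Shut stop:** I pushed with closed fingertips. At the end the force rose to 6.7 N while the tool stopped moving, and the cameras read the lever at about 0 mm of travel.
- **Opening:** From the other side I pushed slowly, checking with the wrist camera. The clicks showed at 15.8, 32.0 and 47.9 mm, and I stopped there. I saw no sign of the lever nearing the fourth; 47.9 mm was the highest wrist-camera reading on the way.
- **Last checks, gripper raised clear:**
  - The lever read 47.5 mm (scene) and 49.8 mm (top). The top view had read 2.1 mm with the lever shut, so both fit the 48 mm notch.
  - Glue, jar, tape and screwdriver were within about 2 mm of where they started. The tape was checked only in the scene view, because it did not register in the top view.
- **Disagreements:**
  - The final wrist picture's front-face reading (32.9 mm) did not fit. From that side the camera sees the paddle's other face, so I set it aside; its top-face reading was 46.9 mm.
  - The fixed cameras could not see the lever during the opening push, so those steps rest on the wrist camera. Its tick marks read about 1 mm low.

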